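# Clamp a sole blank in the spring-bar jig

### The arm

A 7-joint arm with a two-finger parallel gripper is mounted at the origin on the work surface. World frame = base frame: x ahead of the robot, y to its left, z up, the work surface at z = 0. Lengths are in mm, angles in rad, forces in N, time in s.
With the tool pointing down it reaches from about 425 to 925 mm from the base axis. Payload 6.8 kg.
Tool frame: the origin (TCP) lies at the very end of the fingers, on their centre line; the grasp point (between the pads) lies arm.grip_point_offset behind it (arm.grip_point_offset is the distance from the TCP to the grasp point, in mm); x points along the fingers, y is the direction in which the jaws open and shut, and the axes are right-handed (so a half turn about x gives the same grasp; the last joint's range is limited). The gripper opens to 88 mm and grips with 3 to 60 N. Pads are 20 mm wide; open, the fingers measure 115 mm over their backs; the gripper's body (75 mm by 178 mm) begins 61 mm behind the grasp point.
Start: joints at [0.996, 0.477, 0.022, 1.555, -0.011, 1.109, -0.083], TCP at [303.782, -602.797, 222.664] pointing down, gripper open.
Joint ranges: [-2.96, 2.96], [-0.34, 2.1], [-1.41, 1.46], [0.24, 2.44], [-1.37, 4.51], [0.17, 1.92], [-2.96, 2.96]. Speed limits (rad/s): [2.39, 2.39, 3.14, 3.14, 3.14, 3.14, 3.14].

### API

Orientations are given as [roll, pitch, yaw] about the fixed x, y, z axes, in that order (R = Rz(yaw) Ry(pitch) Rx(roll)).
In Python, from rig import arm, camera gives the robot as it stands. The module is installed in compiled form; this text tells all that it offers.
- The arm moves only by the tool send_rows, never from a script. Its argument "rows" is a list of rows, each an object with "grip": the finger opening in mm, from 0 to 87.8; "offset": the shift along the tool's x, y, z in mm, a list of three; "spin": the turn about the tool's x in degrees. In form: [{"grip": grip, "offset": [x, y, z], "spin": spin}, ...]. A call has 1 to 20 rows; each row shifts and turns the commanded pose from where the row before left it, along the tool's axes as they then stand; what a row does not reach is not made up. A row lasts 1/8 s, in which the tool goes at most 62.5 mm and 10.7 degrees, less where a joint would pass 70% of its speed; a pose out of reach is approached as far as the arm can. A call with a gripper value outside its range is refused whole. The fingers move at their own pace and stop on an object; "newtons" is the grip in N (left out, the last holds). Time passes only in rows, so rows that do not move let the fingers close. It gives the time, the measured TCP pose, the force and the opening at its end, in the units of the state.
- arm.get_obs(): the state, without advancing time (a new reading comes with each control period).
- camera(name): name is "side" or "top"; returns a dict with "pixels" (400x640x3 uint8, red, green, blue), "depth" (400x640 float32, mm along the optical axis (not along the pixel's ray), 0 where there is no reading), "fx", "fy", "cx", "cy" (pixels), "world_from_camera" (4x4, takes a point from camera to world coordinates). Camera axes: x right, y up, looking along -z (the intrinsics and any distortion apply to the point x, -y, -z); pixel columns grow to the right and rows downward; lengths in mm; the calibration is good to about 2 mm. A picture is of the moment at which its call begins.
- arm.job_done(): hands the job in, once; it reports no verdict.
The state is a dict: "t": time; "joint_pos": joint angles; "joint_velocities": joint speeds; "tau": joint torques, N m; "tool_pos": TCP position; "ee_rot": TCP orientation; "ft_force": force on the tool from outside, world axes, zero at the start; "ft_torque": the same for the moment, N m; "gripper_width": opening from 0.0 (shut) to 1.0 (fully open).
Only numpy, scipy, OpenCV 4.12 (cv2) and the standard library are available. Lean on these libraries where they do the work, as an engineer would, in place of code of your own. Each camera call takes 0.05 s, during which the arm holds its last target. There are 200 camera calls.

### The job

Take the longer of the two sole blanks standing on edge in the rack, lay it down flat on the bare bench and let go, then take it again across its waist and lay it flat in the cradle of the jig. Then swing the jig's spring-loaded bar over the blank with its bolt lifted, drop the bolt all the way down behind the keeper and let go, so that the keeper holds the bar against its spring. Leave the shorter blank, the tape, the cup and the syringe where they are.

Things in the scene. Friction and masses are not known exactly. Their poses are not given: they have to be found in the camera images.
- sole_center (a point): Centre of the longer sole blank: loose, brown, 0.13-0.25 kg, 220 mm long (its x), 28 thick (y), 80 wide (z) at the round ends, 62 at the waist (straight over the middle 90 mm). Starts on edge in the rack, z up, spanning 10 to 90 mm above the bench. Faces and ends alike: either face up, either way round will do. Set down leaning over 25 degrees it falls flat when let go.
- short_sole_center (a point): Centre of the shorter blank in the rack's other slot, to be left there: same shape, 170 mm long, 66 mm wide, 28 mm thick. Which slot holds which blank varies.
- rack: Fixed plywood rack, base 200 (x) x 170 (y) x 10 mm, origin under its centre. Two slots along x at y = -40 and +40 mm, 34 mm wide, between pairs of cheeks at x = -50 and +50 mm, 45 mm above the bench; between the cheeks the blank's middle is free. The blanks' x lies along the rack's x.
- jig: Fixed jig: an aluminium base plate 250 (x) x 260 (y) x 12 mm, origin under its centre on the bench. x is the direction of the bar when latched; the cradle runs along y. The bench between jig and rack (170 mm or more) is bare from 0.3 to 0.59 m ahead of the robot.
- cradle (a point): Centre of the cradle floor (plate top, 12 mm above the bench), axes as the jig's. The blank lies flat here, length along y, its centre 14 mm above this point, inside fences 14 mm high with 5 mm play: side fences with inner faces at x = +-45 mm, only 50 to 90 mm from the middle along y, end stops with inner faces at y = +-115 mm. Beside the waist it is open for fingers.
- bar_hinge (a point): On the bar's vertical hinge axis, 95 mm from the cradle's centre along the jig's -x, 50 mm above the bench; the post with its cap is 72 mm high.
- bar (a joint): Bar angle, rad, counter-clockwise from above. 0: parked by its torsion spring along the jig's -y; 1.571: over the cradle along the jig's +x, lowered bolt bearing on the keeper; stop at 1.71. The spring always drives it back to 0: at the knob 2 N when parked, 5 N at 1.571. Bar 22 mm wide, top 64 and pad 44 mm above the bench: it passes 4 mm over a blank that lies home.
- bolt (a joint): Lift of the drop bolt in the bar's free end, m: 0 down (it falls by its own 80 g), 0.040 fully up. Down, its foot, 12 mm across, reaches to 22 mm above the bench and cannot pass the keeper; lifted 25 mm or more it clears it.
- knob (a point): Middle of the bolt's black knob, on the bolt's vertical axis, 190 mm from the hinge axis, 92 mm above the bench when down: a plain round grip 24 mm across, from 76 to 112 mm above the bench. Held by it, the bolt is lifted, the bar swung, and the bolt pushed down.
- keeper (a point): Middle of the keeper's top: a fixed steel wall 12 mm thick (jig's y), 34 mm long (jig's x), 45 mm high above the bench, 95 mm from the cradle's centre along the jig's +x and 12 mm to its -y. The bolt must come down on its +y side, bolt axis 13 to 36 mm in the jig's +y from this point.
- tape: Bystander, loose: roll of tape lying flat, 100 mm across, 30 mm high; origin under its centre. Leave it.
- pot: Bystander, loose: open white cup, 68 mm across, 60 mm high; origin under its centre. Leave it.
- syringe: Bystander, loose: empty glue syringe, 130 mm long, 18 mm across, lying; origin under its centre. Leave it.

How it is judged:
By the outcome, as a careful person would: the job done as asked, in the order asked, and still so for the second after the job is handed in, with the robot touching nothing.
It also fails if it takes over 72 s, if anything falls off the work surface, if the arm or the gripper's body presses on something with over 40 N, if the wrist force passes 120 N, or if a joint passes its speed limit or range.

## Working session

There is one attempt and no reset: what is moved stays moved. The work goes in short steps, Python scripts to look and compute and a tool call to move; the robot and the scene stay as the last step left them, time stands still between calls to the robot, and variables do not carry over. Pictures are saved under pics/ and viewed, about 8 in all and at most 12, crops included, and the job is handed in when it is done.

Besides the shell and the picture viewer there is one more tool, called after "Call:" as a command line: name --argument value ..., lists and objects as JSON in quotes. send_rows: Moves the arm, as the interface text tells. Its arguments: {"type":"object","properties":{"rows":{"type":"array"},"newtons":{"type":"number"}},"required":["rows"]}

```bash
mkdir -p pics
cat > h.py <<'E'
import numpy as np, cv2
from rig import arm, camera
def pts(c):
    # world point per pixel from depth
    d=c["depth"]; v,u=np.mgrid[0:d.shape[0],0:d.shape[1]]
    x=(u-c["cx"])/c["fx"]*d; y=-(v-c["cy"])/c["fy"]*d
    P=np.stack([x,y,-d,np.ones_like(d)],-1)@np.array(c["world_from_camera"]).T
    P=P[...,:3]; P[d==0]=np.nan
    return P
def save(c,n): cv2.imwrite("pics/"+n,cv2.cvtColor(c["pixels"],cv2.COLOR_RGB2BGR))
E
python3 - <<'E'
from h import *
print(arm.get_obs()); print(arm.grip_point_offset)
for n in("top","side"):
    c=camera(n); save(c,n+"0.png"); np.save(n+"P.npy",pts(c)); np.save(n+"I.npy",c["pixels"])
    print(n,[k for k in c],c["fx"],c["cx"],c["cy"],np.round(c["world_from_camera"],3).tolist())
E
```

```text
{'t': 0.0, 'joint_pos': array([ 0.99591742,  0.47778178,  0.02233552,  1.5564325 , -0.01149009,
        1.10932335, -0.08311497]), 'joint_velocities': array([-0.00124146,  0.00103542, -0.00035456, -0.00022843,  0.00128125,
       -0.00094596, -0.00096803]), 'tau': array([ 9.93445838e-06, -5.82848632e+01,  1.53436270e+00, -2.72609657e+01,
       -5.43551543e-02,  1.68893026e-02,  1.67261724e-04]), 'tool_pos': array([ 303.47162698, -602.25718281,  221.70195186]), 'ee_rot': array([-1.49286148,  1.56897952,  2.11552507]), 'ft_force': array([0.67009002, 0.26052755, 1.17529349]), 'ft_torque': array([-0.02988839,  0.03126242,  0.03148545]), 'gripper_width': 1.0032369835524488}
18.700000000000003
top ['pixels', 'depth', 'fx', 'fy', 'cx', 'cy', 'world_from_camera'] 392.34308317748014 314.3809488282873 201.96677528636357 [[0.01, 0.992, -0.128, 430.684], [-1.0, 0.012, 0.019, -35.083], [0.02, 0.128, 0.992, 1127.807], [0.0, 0.0, 0.0, 1.0]]
side ['pixels', 'depth', 'fx', 'fy', 'cx', 'cy', 'world_from_camera'] 462.0495045723878 323.0283597092389 212.0983876649626 [[-0.992, 0.085, -0.097, 457.997], [-0.128, -0.755, 0.644, 734.12], [-0.018, 0.651, 0.759, 1017.597], [0.0, 0.0, 0.0, 1.0]]
```

View pics/top0.png

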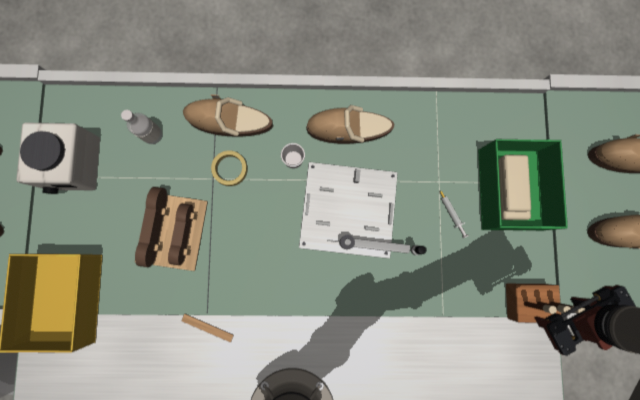

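View pics/side0.png

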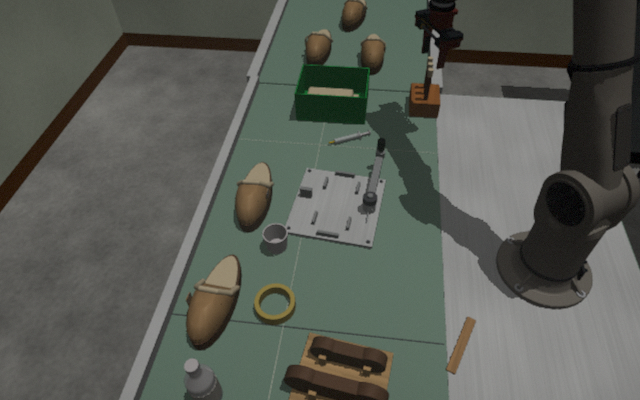

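The top view shows the rack at about (172,232) with the longer blank in its left slot (150,227). The jig is at (350,210), with its keeper at (357,175), hinge at (347,241) and parked knob at (420,250). The side view agrees.

```bash
cat > m.py <<'E'
from h import *
def rect(xy):
    c,s,a=cv2.minAreaRect(xy.astype(np.float32)); return np.round(c,1),np.round(s,1),round(a,2)
def ray(c,u,v,z):
    T=np.array(c["world_from_camera"]); d=T[:3,:3]@np.array([(u-c["cx"])/c["fx"],-(v-c["cy"])/c["fy"],-1]); o=T[:3,3]
    return o+d*(z-o[2])/d[2]
E
python3 - <<'E'
from m import *
P=np.load("topP.npy"); I=np.load("topI.npy").astype(int)
hsv=cv2.cvtColor(I.astype(np.uint8),cv2.COLOR_RGB2HSV)
def reg(u0,u1,v0,v1):
    m=np.zeros(P.shape[:2],bool); m[v0:v1,u0:u1]=1; return m
z=P[...,2]
b=reg(220,300,210,300); print("bench z",np.nanmedian(z[b]))
# jig plate corners by white mask contour, rays on z=12
c=camera("top")
m=(reg(290,405,155,265)&(hsv[...,1]<40)&(hsv[...,2]>130)).astype(np.uint8)
m=cv2.morphologyEx(m,cv2.MORPH_CLOSE,np.ones((9,9)))
cs=max(cv2.findContours(m,0,1)[0],key=cv2.contourArea)
h=cv2.convexHull(cs)[:,0].astype(float)
w=np.array([ray(c,u,v,12)[:2] for u,v in h]); print("jig",rect(w)); print(cv2.boxPoints(cv2.minAreaRect(w.astype(np.float32))))
jp=P[reg(290,405,155,265)]
for lo,hi in((30,42),(42,48),(48,70),(70,80),(80,125)):
    q=jp[(jp[:,2]>lo)&(jp[:,2]<hi)]; print(lo,hi,len(q),np.nanmean(q,0) if len(q) else '')
kp=P[reg(340,375,160,190)]; q=kp[(kp[:,2]>36)&(kp[:,2]<55)]; print("keeper",len(q),q.mean(0),rect(q[:,:2]))
kp=P[reg(408,432,238,262)]; q=kp[(kp[:,2]>90)&(kp[:,2]<125)]; print("knob",len(q),q.mean(0),q[:,2].max())
kp=P[reg(335,358,230,252)]; q=kp[(kp[:,2]>62)&(kp[:,2]<85)]; print("hinge",len(q),q.mean(0))
# rack blanks
for n,r in(("left",reg(130,167,180,275)),("right",reg(167,200,195,272))):
    q=P[r]; q=q[(q[:,2]>55)]; print(n,len(q),np.median(q,0),q[:,2].max(),rect(q[:,:2]))
    t=q[q[:,2]>q[:,2].max()-15];print("  top",rect(t[:,:2]),t.mean(0))
m=(reg(125,215,180,280)&(hsv[...,2]>120)&(z<25)); q=P[m]; print("rackbase",len(q),np.median(q[:,2]),rect(q[:,:2]))
S=np.load("sideP.npy"); q=S[330:400,280:400].reshape(-1,3); q=q[q[:,2]>55]; k=cv2.kmeans(q[:,1:2].astype(np.float32),2,None,(3,20,.1),3,0)[1][:,0]
for i in(0,1): print("side",rect(q[k==i][:,:2]),q[k==i].mean(0), q[k==i][:,2].max())
E
```

```text
bench z 0.8340008541690622
jig (array([ 557. , -153.1]), array([315.2, 333.3]), 0.84)
[[ 396.93628    11.240479]
 [ 401.82556  -322.07178 ]
 [ 717.0149   -317.44836 ]
 [ 712.1256     15.863892]]
30 42 41 [ 604.46816983 -137.28826195   32.9659044 ]
42 48 47 [ 641.16349185 -168.6299491    45.80812334]
48 70 606 [ 471.60172299 -196.9893395    64.34555036]
70 80 38 [ 461.81983324 -152.91077727   72.44305047]
80 125 0 
keeper 59 [ 649.26906758 -175.71330564   45.50257566] (array([ 650.4, -176. ]), array([12.2, 34.7]), 83.13)
knob 81 [ 442.82552971 -331.39905398  109.8709958 ] 117.5284084012219
hinge 197 [ 462.13963658 -147.35271615   67.56159096]
left 1187 [496.73740012 383.35390295  81.8987219 ] 94.70535824728017 (array([499.6, 386.7]), array([ 31.2, 217.5]), 82.53)
  top (array([499.5, 386.6]), array([ 30. , 197.9]), 82.17) [497.99129157 386.18990266  85.16677925]
right 753 [479.49640029 306.6830284   70.57864484] 79.61088565913428 (array([480.3, 309.3]), array([ 30.1, 165.6]), 82.39)
  top (array([480.3, 309.3]), array([ 30. , 156.3]), 82.49) [479.47259115 308.25192297  71.77335108]
rackbase 5934 1.977707855952417 (array([494.7, 357.3]), array([291. , 257.6]), 2.5)
side (array([474., 310.]), array([ 30.4, 164.9]), 82.05) [472.56645878 312.75503558  68.59873403] 79.60438317134617
side (array([493.7, 388.2]), array([ 30.3, 217.4]), 82.27) [496.27910422 390.54057756  79.58616997] 93.01146296670913
```

```bash
python3 -c "
import cv2
a=cv2.imread('pics/top0.png')
A=cv2.resize(a[170:285,120:215],None,fx=4,fy=4);B=cv2.resize(a[155:270,295:435],None,fx=4,fy=4)
B=cv2.resize(B,(380,int(B.shape[0]*380/B.shape[1])));C=cv2.copyMakeBorder(B,0,460-B.shape[0],0,0,0)
cv2.imwrite('pics/crop.png',cv2.hconcat([A,C]))"
```

```text
(no output)
```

View pics/crop.png

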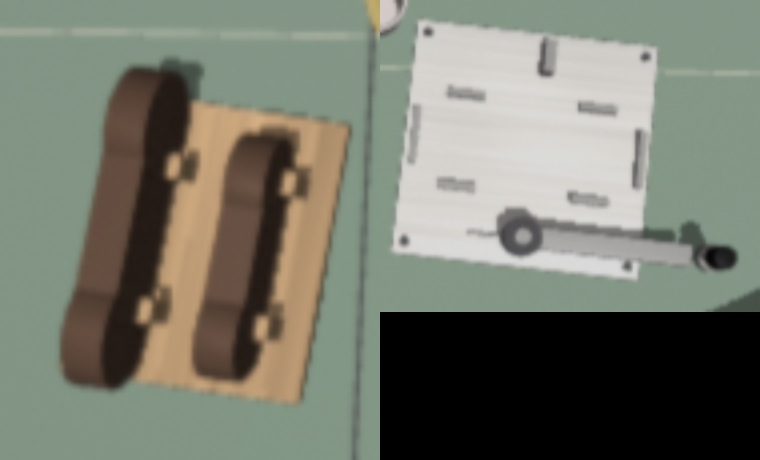

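```bash
cat >> m.py <<'E'
from scipy.spatial.transform import Rotation as Ro
def tool():
    o=arm.get_obs(); R=Ro.from_euler("xyz",o["ee_rot"]).as_matrix(); return np.array(o["tool_pos"]),R,o
def yaw(R): return np.degrees(np.arctan2(R[1,1],R[0,1]))   # world direction of jaw axis
E
python3 - <<'E'
from m import *
p,R,o=tool(); print(np.round(R,3),yaw(R))
c=camera("top"); I=np.load("topI.npy"); hsv=cv2.cvtColor(I,cv2.COLOR_RGB2HSV)
m=((hsv[...,1]<30)&(hsv[...,2]>150)).astype(np.uint8); m[:, :295]=0; m[:,405:]=0; m[:155]=0; m[265:]=0
m=cv2.morphologyEx(m,cv2.MORPH_OPEN,np.ones((3,3)))
cs=max(cv2.findContours(m,0,1)[0],key=cv2.contourArea); h=cv2.convexHull(cs)[:,0]
w=np.array([ray(c,u,v,12)[:2] for u,v in h]); print("plate",rect(w),len(h)); print(np.round(cv2.boxPoints(cv2.minAreaRect(w.astype(np.float32)))))
P=np.load("topP.npy"); z=P[...,2]
dk=(hsv[...,2]<70); kp=np.zeros(z.shape,bool); kp[238:262,405:435]=1
u=np.argwhere(kp&(z>95)); print("knob ray112",ray(c,u[:,1].mean(),u[:,0].mean(),110),len(u), np.ptp(u,0))
S=np.load("sideP.npy"); q=S[135:210,355:395].reshape(-1,3)
k=q[(q[:,2]>95)&(q[:,2]<125)]; print("side knob",len(k),k.mean(0),k.min(0),k.max(0))
k=q[(q[:,2]>66)&(q[:,2]<80)&(q[:,1]>-200)]; print("side hinge",len(k),k.mean(0),rect(k[:,:2]))
k=q[(q[:,2]>58)&(q[:,2]<68)&(q[:,1]<-175)]; print("side bar",len(k),k.mean(0),rect(k[:,:2]))
q=P[235:258,355:412].reshape(-1,3); k=q[(q[:,2]>55)&(q[:,2]<68)]; print("top bar",rect(k[:,:2]))
q=S[175:205,290:325].reshape(-1,3); k=q[(q[:,2]>36)&(q[:,2]<52)]; print("side keeper",k.mean(0),rect(k[:,:2]))
E
```

```text
[[-0.001  0.45  -0.893]
 [ 0.001 -0.893 -0.45 ]
 [-1.    -0.001  0.   ]] -63.254569058963
plate (array([ 555.2, -171.5]), array([301.1, 256.8]), 84.72) 15
[[ 413. -310.]
 [ 669. -333.]
 [ 697.  -33.]
 [ 441.  -10.]]
knob ray112 [ 442.74891806 -331.93158602  110.        ] 77 [ 8 10]
side knob 62 [ 436.09529499 -328.09432492  106.80078598] [ 425.35998656 -344.93712305   95.42826289] [ 447.06613702 -318.12548915  114.51137818]
side hinge 66 [ 455.86115823 -146.08330361   68.73164934] (array([ 452.6, -157. ]), array([69.5, 33.2]), 82.64)
side bar 291 [ 444.02825776 -252.85091428   63.27192409] (array([ 442.2, -256.9]), array([165.2,  27.6]), 85.18)
top bar (array([ 452.5, -243. ]), array([156. ,  22.1]), 84.11)
side keeper [ 643.42776626 -173.39723259   43.19879417] (array([ 643.1, -175.2]), array([17.3, 35.2]), 81.86)
```

Call:
send_rows --rows '[{"grip":87.8,"offset":[-2,-26,-41],"spin":0},{"grip":87.8,"offset":[-2,-26,-41],"spin":0},{"grip":87.8,"offset":[-2,-26,-41],"spin":0},{"grip":87.8,"offset":[-2,-26,-41],"spin":0},{"grip":87.8,"offset":[-2,-26,-41],"spin":0},{"grip":87.8,"offset":[-2,-26,-41],"spin":0},{"grip":87.8,"offset":[-2,-26,-41],"spin":0},{"grip":87.8,"offset":[-2,-26,-41],"spin":0},{"grip":87.8,"offset":[-2,-26,-41],"spin":0},{"grip":87.8,"offset":[-2,-26,-41],"spin":0},{"grip":87.8,"offset":[-2,-26,-41],"spin":0},{"grip":87.8,"offset":[-2,-26,-41],"spin":0}]' --newtons 30

```text
t: 1.7
tool_pos: [603.3, -101.4, 246.6]
ee_rot: [0.34, 1.571, -2.335]
ft_force: [0.6, -0.1, -0.6]
gripper_width: 0.998
```

Call:
send_rows --rows '[{"grip":60,"offset":[0,0,0],"spin":-10.4},{"grip":60,"offset":[0,0,0],"spin":-10.4},{"grip":60,"offset":[0,0,0],"spin":-10.4},{"grip":60,"offset":[0,0,0],"spin":-10.4},{"grip":60,"offset":[0,0,0],"spin":-10.4},{"grip":60,"offset":[0,0,0],"spin":-10.4},{"grip":60,"offset":[0,0,0],"spin":-10.4},{"grip":60,"offset":[0,0,0],"spin":-10.4},{"grip":60,"offset":[0,0,0],"spin":-10.4},{"grip":60,"offset":[0,0,0],"spin":-10.4},{"grip":60,"offset":[0,0,0],"spin":-10.4},{"grip":60,"offset":[0,0,0],"spin":-10.4},{"grip":60,"offset":[0,0,0],"spin":-10.4},{"grip":60,"offset":[0,0,0],"spin":-10.4}]'

```text
t: 3.45
tool_pos: [602.5, -102.9, 246.4]
ee_rot: [-2.884, 1.57, -3.012]
ft_force: [-0.2, -0.4, -0.4]
gripper_width: 0.684
```

```bash
cat >> m.py <<'E'
def to(x,y,z,jaw=None):
    p,R,o=tool(); d=R.T@(np.array([x,y,z])-p)
    print("t",round(o["t"],2),"at",np.round(p,1),"yaw",round(yaw(R),1),"j",np.round(o["joint_pos"],2),"F",np.round(o["ft_force"],1),"g",round(o["gripper_width"]*87.8,1))
    print("offset",np.round(d,1),"len",round(np.linalg.norm(d)),"" if jaw is None else "spin %.1f"%((yaw(R)-jaw+90)%180-90))
E
python3 -c "
from m import *
to(497.5,387.3,180,82.3)"
```

```text
t 3.45 at [ 602.5 -102.9  246.4] yaw 82.7 j [ 0.58  0.44 -0.69  1.65  0.3   1.16  1.26] F [-0.2 -0.4 -0.4] g 60.0
offset [  66.4  472.8 -166.6] len 506 spin 0.4
```

Call:
send_rows --rows '[{"grip":60,"offset":[6,43,-15.1],"spin":0.4},{"grip":60,"offset":[6,43,-15.1],"spin":0},{"grip":60,"offset":[6,43,-15.1],"spin":0},{"grip":60,"offset":[6,43,-15.1],"spin":0},{"grip":60,"offset":[6,43,-15.1],"spin":0},{"grip":60,"offset":[6,43,-15.1],"spin":0},{"grip":60,"offset":[6,43,-15.1],"spin":0},{"grip":60,"offset":[6,43,-15.1],"spin":0},{"grip":60,"offset":[6,43,-15.1],"spin":0},{"grip":60,"offset":[6,43,-15.1],"spin":0},{"grip":60,"offset":[6,43,-15.1],"spin":0},{"grip":60,"offset":[0,0,0],"spin":0}]'

```text
t: 4.95
tool_pos: [501.4, 392.9, 180.3]
ee_rot: [2.468, 1.568, 2.334]
ft_force: [0.2, -1.1, 0.7]
gripper_width: 0.683
```

```bash
python3 -c "
from m import *
to(497.5,387.3,42,82.3)
for n in('top','side'):
    c=camera(n); save(c,n+'1.png'); P=pts(c); m=(P[...,2]>175)&(P[...,2]<200)&(abs(P[...,0]-497)<90)&(abs(P[...,1]-387)<90)
    q=P[m]; print(n,len(q),rect(q[:,:2]) if len(q)>4 else '',q.mean(0) if len(q) else '')
a=cv2.imread('pics/top1.png');b=cv2.imread('pics/side1.png')
cv2.imwrite('pics/rk1.png',cv2.hconcat([cv2.resize(a[150:290,90:230],(400,400)),cv2.resize(b[200:400,240:440],(400,400))]))
"
```

```text
t 4.95 at [501.4 392.9 180.3] yaw 82.3 j [-0.23  0.56 -0.75  1.65  0.42  1.09  0.34] F [ 0.2 -1.1  0.7] g 60.0
offset [138.3  -6.3  -2.8] len 138 spin 0.0
top 0  
side 0
```

View pics/rk1.png

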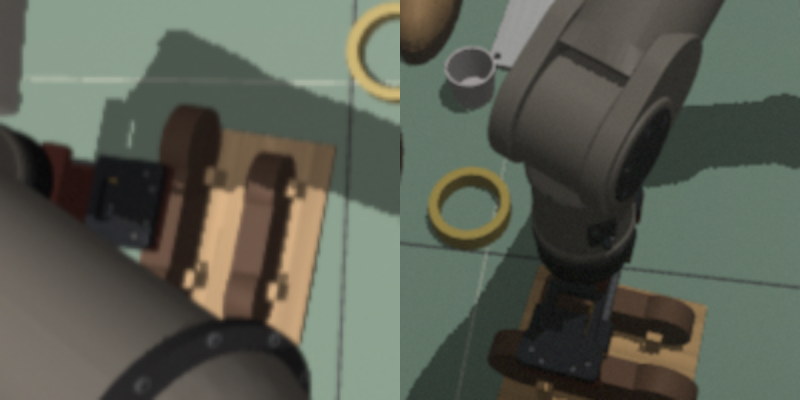

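Call:
send_rows --rows '[{"grip":60,"offset":[0,-6.3,-2.8],"spin":0},{"grip":60,"offset":[23,0,0],"spin":0},{"grip":60,"offset":[23,0,0],"spin":0},{"grip":60,"offset":[0,0,0],"spin":0}]'

```text
t: 5.55
tool_pos: [500.6, 380.1, 133.3]
ee_rot: [-2.013, 1.567, -2.156]
ft_force: [0.0, 0.2, 1.2]
gripper_width: 0.684
```

```bash
python3 -c "
from m import *
to(497.5,387.3,42,82.3)"
```

```text
t 5.55 at [500.6 380.1 133.3] yaw 81.8 j [-0.23  0.6  -0.72  1.71  0.46  1.01  0.31] F [0.  0.2 1.2] g 60.0
offset [91.3  7.  -4. ] len 92 spin -0.5
```

Call:
send_rows --rows '[{"grip":60,"offset":[0,0,0],"spin":0},{"grip":60,"offset":[0,0,0],"spin":0},{"grip":60,"offset":[0,0,0],"spin":0}]'

```text
t: 5.92
tool_pos: [500.9, 383.2, 135.5]
ee_rot: [0.714, 1.57, 0.573]
ft_force: [0.3, 0.1, 0.5]
gripper_width: 0.68
```

```bash
python3 -c "
from m import *
for i in range(3): to(497.5,387.3,42,82.3); camera('top')"
```

```text
t 5.92 at [500.9 383.2 135.5] yaw 81.9 j [-0.23  0.6  -0.73  1.71  0.46  1.01  0.31] F [0.3 0.1 0.5] g 59.7
offset [93.5  3.5 -4.1] len 94 spin -0.4
t 5.97 at [500.9 383.1 135.3] yaw 81.9 j [-0.23  0.6  -0.73  1.71  0.46  1.01  0.31] F [-0.1  0.2  0.6] g 60.0
offset [93.3  3.6 -4. ] len 93 spin -0.4
t 6.03 at [500.7 383.1 135.1] yaw 81.9 j [-0.23  0.6  -0.73  1.71  0.46  1.01  0.31] F [-0.  -0.   0.2] g 60.1
offset [93.1  3.7 -3.8] len 93 spin -0.4
```

Call:
send_rows --rows '[{"grip":60,"offset":[3,3.6,-3.8],"spin":-0.4},{"grip":60,"offset":[18,0,0],"spin":0},{"grip":60,"offset":[18,0,0],"spin":0},{"grip":60,"offset":[18,0,0],"spin":0},{"grip":60,"offset":[18,0,0],"spin":0},{"grip":60,"offset":[18,0,0],"spin":0},{"grip":60,"offset":[0,0,0],"spin":0},{"grip":60,"offset":[0,0,0],"spin":0},{"grip":20,"offset":[0,0,0],"spin":0},{"grip":20,"offset":[0,0,0],"spin":0},{"grip":20,"offset":[0,0,0],"spin":0},{"grip":20,"offset":[0,0,0],"spin":0},{"grip":20,"offset":[0,0,0],"spin":0},{"grip":20,"offset":[0,0,0],"spin":0}]' --newtons 30

```text
t: 7.82
tool_pos: [497.5, 387.3, 41.9]
ee_rot: [0.888, 1.57, 0.754]
ft_force: [0.3, 0.2, 2.2]
gripper_width: 0.315
```

```bash
python3 -c "
from m import *
to(497.5,387.3,140,82.3)"
```

```text
t 7.83 at [497.5 387.3  41.9] yaw 82.3 j [-0.29  0.71 -0.66  1.76  0.56  0.86  0.23] F [0.3 0.2 2.2] g 27.6
offset [-98.1   0.1   0. ] len 98 spin 0.0
```

Call:
send_rows --rows '[{"grip":20,"offset":[-15,0,0],"spin":0},{"grip":20,"offset":[-20,0,0],"spin":0},{"grip":20,"offset":[-25,0,0],"spin":0},{"grip":20,"offset":[-25,0,0],"spin":0},{"grip":20,"offset":[-20,0,0],"spin":0},{"grip":20,"offset":[-5,0,0],"spin":0},{"grip":20,"offset":[0,-20,0.6],"spin":0},{"grip":20,"offset":[0,-30,0.6],"spin":0},{"grip":20,"offset":[0,-34,0.6],"spin":0},{"grip":20,"offset":[0,-34,0.6],"spin":0},{"grip":20,"offset":[0,-34,0.6],"spin":0},{"grip":20,"offset":[0,-34,0.6],"spin":0},{"grip":20,"offset":[0,-30,0.6],"spin":0},{"grip":20,"offset":[0,-22,0.6],"spin":0},{"grip":20,"offset":[0,0,0],"spin":0},{"grip":20,"offset":[0,0,0],"spin":0},{"grip":20,"offset":[0,0,0],"spin":0}]'

```text
t: 9.95
tool_pos: [470.2, 151.5, 151.6]
ee_rot: [1.93, 1.57, 1.798]
ft_force: [0.2, 1.3, -2.2]
gripper_width: 0.313
```

```bash
python3 -c "
from m import *
to(470,150,34,82.3)
c=camera('side'); save(c,'s2.png')"
```

```text
t 9.95 at [470.2 151.5 151.6] yaw 82.4 j [ 0.22  0.37 -0.79  2.01  0.34  0.89  0.69] F [ 0.2  1.3 -2.2] g 27.5
offset [117.6  -1.6   0. ] len 118 spin 0.1
```

View pics/s2.png

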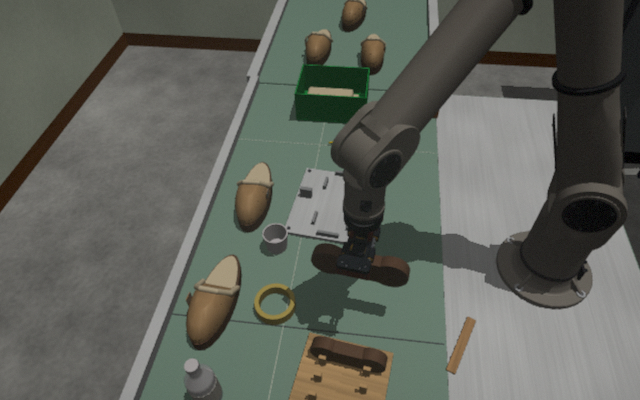

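Call:
send_rows --rows '[{"grip":20,"offset":[25,0,0],"spin":0},{"grip":20,"offset":[30,0,0],"spin":0},{"grip":20,"offset":[30,0,0],"spin":0},{"grip":20,"offset":[20,0,0],"spin":0},{"grip":20,"offset":[7,0,0],"spin":0},{"grip":20,"offset":[4,0,0],"spin":0},{"grip":20,"offset":[2,0,0],"spin":0},{"grip":20,"offset":[0,0,0],"spin":0},{"grip":20,"offset":[0,0,0],"spin":0},{"grip":20,"offset":[0,0,0],"spin":0}]'

```text
t: 11.25
tool_pos: [470.6, 150.5, 33.9]
ee_rot: [0.316, 1.57, 0.182]
ft_force: [0.8, -0.0, -2.2]
gripper_width: 0.319
```

```bash
python3 -c "
from m import *
to(470,150,32,82.3)"
```

```text
t 11.25 at [470.6 150.5  33.9] yaw 82.3 j [ 0.1   0.55 -0.66  2.09  0.54  0.67  0.51] F [ 0.8 -0.  -2.2] g 28.0
offset [ 1.9 -0.6 -0.5] len 2 spin 0.0
```

Call:
send_rows --rows '[{"grip":20,"offset":[2,0,0],"spin":0},{"grip":20,"offset":[0,0,0],"spin":0},{"grip":20,"offset":[0,0,0],"spin":0},{"grip":87.8,"offset":[0,0,0],"spin":0},{"grip":87.8,"offset":[0,0,0],"spin":0},{"grip":87.8,"offset":[0,0,0],"spin":0},{"grip":87.8,"offset":[0,0,0],"spin":0},{"grip":87.8,"offset":[0,0,0],"spin":0},{"grip":87.8,"offset":[-8,0,0],"spin":0},{"grip":87.8,"offset":[-10,0,0],"spin":0},{"grip":87.8,"offset":[-8,0,0],"spin":0},{"grip":87.8,"offset":[0,0,0],"spin":0}]'

```text
t: 12.75
tool_pos: [471.0, 150.7, 58.6]
ee_rot: [0.351, 1.569, 0.217]
ft_force: [-0.0, -1.1, -0.6]
gripper_width: 1.001
```

```bash
python3 -c "
from m import *
to(470,150,58,82.3)
c=camera('side'); save(c,'s3.png'); P=pts(c); m=np.zeros(P.shape[:2],bool); m[225:310,290:420]=1
hsv=cv2.cvtColor(c['pixels'],cv2.COLOR_RGB2HSV); q=P[m&(P[...,2]>62)&(P[...,2]<95)]; print(len(q),np.nanmedian(q,0),rect(q[:,:2]))
cv2.imwrite('pics/s3c.png',cv2.resize(cv2.imread('pics/s3.png')[200:320,270:440],None,fx=3,fy=3))"
```

```text
t 12.75 at [471.  150.7  58.6] yaw 82.3 j [ 0.13  0.51 -0.69  2.08  0.5   0.72  0.55] F [-0.  -1.1 -0.6] g 87.9
offset [ 0.6 -0.8 -0.9] len 1 spin 0.0
764 [433.78304347 155.1551856   73.75815842] (array([465.2, 155.4]), array([198.6, 100.3]), 11.56)
```

View pics/s3c.png

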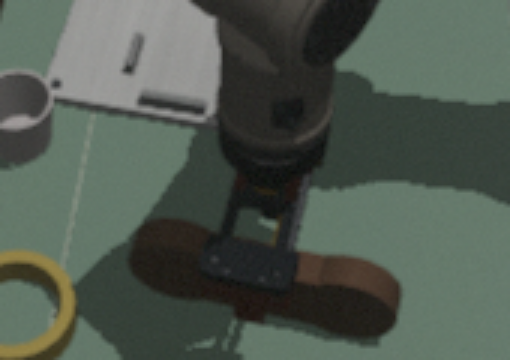

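The blank stands on edge on the bench between the open fingers, crop centre about (250,275). Next I tip it over sideways.

Call:
send_rows --rows '[{"grip":87.8,"offset":[0,-12,0],"spin":0},{"grip":87.8,"offset":[0,-10,0],"spin":0},{"grip":87.8,"offset":[0,-6,0],"spin":0},{"grip":87.8,"offset":[0,-5,0],"spin":0},{"grip":87.8,"offset":[0,-5,0],"spin":0},{"grip":87.8,"offset":[0,-5,0],"spin":0},{"grip":87.8,"offset":[0,-5,0],"spin":0},{"grip":87.8,"offset":[0,-5,0],"spin":0},{"grip":87.8,"offset":[0,-5,0],"spin":0},{"grip":87.8,"offset":[0,-5,0],"spin":0},{"grip":87.8,"offset":[0,-4,0],"spin":0},{"grip":87.8,"offset":[0,0,0],"spin":0},{"grip":87.8,"offset":[0,0,0],"spin":0},{"grip":87.8,"offset":[0,0,0],"spin":0},{"grip":87.8,"offset":[-30,0,0],"spin":0},{"grip":87.8,"offset":[-40,0,0],"spin":0},{"grip":87.8,"offset":[-20,0,0],"spin":0}]'

```text
t: 14.92
tool_pos: [462.2, 84.7, 149.5]
ee_rot: [0.3, 1.569, 0.167]
ft_force: [-0.1, 0.1, -0.1]
gripper_width: 1.003
```

```bash
cat >> m.py <<'E'
def brown(n,zmax,pic,reg=(-60,240,300,640)):
    """blank's visible brown pixels at height 5..zmax in bench region y0,y1,x0,x1"""
    c=camera(n); save(c,pic); P=pts(c); h=cv2.cvtColor(c["pixels"],cv2.COLOR_RGB2HSV)
    m=(P[...,2]>8)&(P[...,2]<zmax)&(P[...,1]>reg[0])&(P[...,1]<reg[1])&(P[...,0]>reg[2])&(P[...,0]<reg[3])
    m=m&(((h[...,0]<18)|(h[...,0]>170))&(h[...,1]>60))
    k,l,st,_=cv2.connectedComponentsWithStats(m.astype(np.uint8)); 
    i=1+np.argmax(st[1:,4]); m=l==i; q=P[m]
    v,u=np.nonzero(m); w=np.array([ray(c,a,b,28)[:2] for a,b in zip(u,v)])
    print(n,len(q),"z med",np.round(np.median(q[:,2]),1),"depth rect",rect(q[:,:2]),"plane28 rect",rect(w))
    return c,q,w
E
python3 -c "
from m import *
to(470,85,150,82.3)
for n in('top','side'): brown(n,45,n+'4.png')
a=cv2.imread('pics/top4.png');b=cv2.imread('pics/side4.png')
cv2.imwrite('pics/rk4.png',cv2.hconcat([cv2.resize(a[140:300,170:330],(400,400)),cv2.resize(b[180:340,270:430],(400,400))]))"
```

```text
t 14.93 at [462.2  84.7 149.5] yaw 82.4 j [ 0.37  0.33 -0.8   2.06  0.32  0.86  0.83] F [-0.1  0.1 -0.1] g 88.1
offset [-0.5  1.4  7.7] len 8 spin 0.1
top 361 z med 29.0 depth rect (array([541.5,  75.1]), array([76.4, 47.4]), 45.48) plane28 rect (array([541.7,  75.4]), array([76.1, 47.4]), 45.75)
side 1755 z med 27.3 depth rect (array([459.4,  96.4]), array([ 78.9, 213.8]), 82.08) plane28 rect (array([459.5,  98. ]), array([ 79.9, 213.5]), 82.46)
```

View pics/rk4.png

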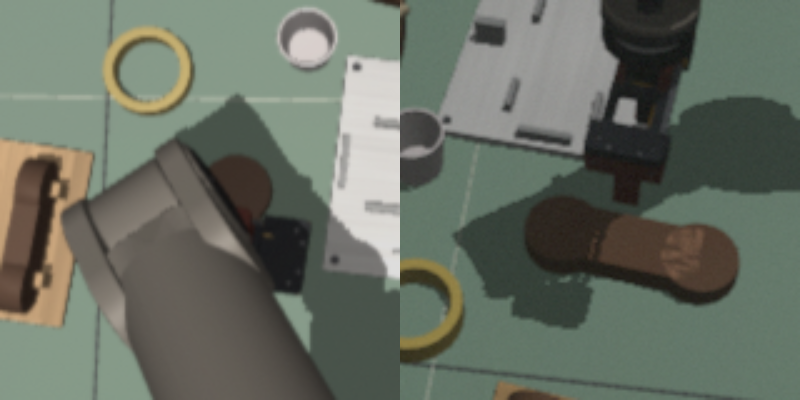

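```bash
python3 -c "
from m import *
p,R,o=tool(); print(p)
c=camera('side'); P=pts(c)
q=P[(P[...,2]>148)&(P[...,2]<185)&(P[...,1]>100)&(P[...,1]<170)&(abs(P[...,0]-465)<60)]; t=(q-p)@R
t=t[(t[:,0]>-35)]
print('side finger in tool frame',len(t),t.mean(0),np.percentile(t,[3,50,97],axis=0).round(1))
c=camera('top'); P=pts(c)
q=P[(P[...,2]>80)&(P[...,2]<300)&(abs(P[...,1]-85)<110)&(abs(P[...,0]-462)<90)]; t=(q-p)@R; t=t[(t[:,1]<0)]
print('top body',len(t)); 
for lo in range(-160,0,20):
  s=t[(t[:,0]>lo)&(t[:,0]<lo+20)]
  if len(s)>20: print(lo,len(s),np.percentile(s,[2,50,98],axis=0).round(1).tolist())
"
```

```text
[462.914953    84.62377245 149.55756576]
side finger in tool frame 84 [-18.06801253  52.03684883  -4.06311064] [[-34.1  49.2 -14.5]
 [-18.5  52.2  -4.4]
 [ -2.9  53.9   6.9]]
top body 560
-140 418 [[-125.9, -88.7, -28.3], [-122.7, -72.4, 6.0], [-120.4, -41.9, 32.6]]
-120 132 [[-119.9, -89.4, -30.1], [-104.3, -55.5, 9.5], [-101.0, -46.9, 34.3]]
```

Call:
send_rows --rows '[{"grip":87.8,"offset":[30,12.9,-1],"spin":0},{"grip":87.8,"offset":[30,0,0],"spin":0},{"grip":87.8,"offset":[30,0,0],"spin":0},{"grip":87.8,"offset":[15,0,0],"spin":0},{"grip":87.8,"offset":[0,0,0],"spin":0},{"grip":87.8,"offset":[0,0,0],"spin":0},{"grip":87.8,"offset":[0,0,0],"spin":0}]'

```text
t: 16.0
tool_pos: [462.9, 97.1, 43.5]
ee_rot: [0.248, 1.569, 0.114]
ft_force: [-0.7, 0.7, 0.3]
gripper_width: 1.001
```

```bash
python3 -c "
from m import *
to(463.5,97.5,5,82.3)
c=camera('top')
print('stops mid',ray(c,349.15,208.6,22),'fences mid',ray(c,349.1,208.8,22))
I=np.load('topI.npy').astype(np.uint8); h=cv2.cvtColor(I,cv2.COLOR_RGB2HSV)
P=np.load('topP.npy')
m=((P[...,2]>19)&(P[...,2]<33)); m[:,:298]=0; m[:,400:]=0; m[:165]=0; m[236:]=0
k,l,s,ce=cv2.connectedComponentsWithStats(m.astype(np.uint8))
for i in range(1,k):
  if s[i,4]>6: q=P[l==i]; print(s[i,4],ce[i].round(1),q.mean(0).round(1))
"
```

```text
t 16.0 at [462.9  97.1  43.5] yaw 82.3 j [ 0.22  0.51 -0.68  2.13  0.52  0.67  0.62] F [-0.7  0.7  0.3] g 87.9
offset [38.5  0.4  0.4] len 39 spin 0.0
stops mid [ 556.10579618 -155.1948188    22.        ] fences mid [ 555.53232825 -155.05141302   22.        ]
43 [326.6 188.5] [612.3 -90.5  26.8]
59 [307.4 203.5] [568.8 -36.3  26.8]
50 [375.1 194.1] [ 598.1 -228.9   25.6]
70 [390.6 212.9] [ 544.7 -272.3   26.3]
42 [322.5 222.5] [515.3 -79.5  26.7]
45 [372.  228.1] [ 501.  -219.    26.9]
```

Call:
send_rows --rows '[{"grip":87.8,"offset":[15,0.4,0.4],"spin":0},{"grip":87.8,"offset":[15,0,0],"spin":0},{"grip":87.8,"offset":[8,0,0],"spin":0},{"grip":87.8,"offset":[0,0,0],"spin":0},{"grip":87.8,"offset":[0,0,0],"spin":0},{"grip":50,"offset":[0,0,0],"spin":0},{"grip":50,"offset":[0,0,0],"spin":0},{"grip":50,"offset":[0,0,0],"spin":0},{"grip":50,"offset":[0,0,0],"spin":0},{"grip":50,"offset":[0,0,0],"spin":0}]' --newtons 30

```text
t: 17.3
tool_pos: [462.7, 97.0, 4.8]
ee_rot: [-1.26, 1.57, -1.394]
ft_force: [-1.4, -2.6, 5.9]
gripper_width: 0.703
```

```bash
python3 -c "
from m import *
to(463.5,97.5,120,82.3)"
```

```text
t 17.3 at [462.7  97.    4.8] yaw 82.3 j [ 0.17  0.57 -0.62  2.15  0.6   0.59  0.55] F [-1.4 -2.6  5.9] g 61.7
offset [-115.2    0.6    0.7] len 115 spin 0.0
```

Call:
send_rows --rows '[{"grip":50,"offset":[-15,0,0],"spin":0},{"grip":50,"offset":[-25,0,0],"spin":0},{"grip":50,"offset":[-30,0,0],"spin":0},{"grip":50,"offset":[-25,0,0],"spin":0},{"grip":50,"offset":[-15,0,0],"spin":0},{"grip":50,"offset":[0,0,0],"spin":5},{"grip":50,"offset":[0,0,0],"spin":10},{"grip":50,"offset":[0,0,0],"spin":10},{"grip":50,"offset":[0,0,0],"spin":10},{"grip":50,"offset":[0,0,0],"spin":10},{"grip":50,"offset":[0,0,0],"spin":10},{"grip":50,"offset":[0,0,0],"spin":10},{"grip":50,"offset":[0,0,0],"spin":10},{"grip":50,"offset":[0,0,0],"spin":8.1},{"grip":50,"offset":[0,0,0],"spin":5},{"grip":50,"offset":[0,0,0],"spin":0}]'

```text
t: 19.3
tool_pos: [462.3, 97.6, 114.6]
ee_rot: [-1.671, 1.57, 2.943]
ft_force: [0.3, -0.2, -2.4]
gripper_width: 0.703
```

Call:
send_rows --rows '[{"grip":50,"offset":[0,8,16.7],"spin":0},{"grip":50,"offset":[0,13,26.7],"spin":0},{"grip":50,"offset":[0,15,31],"spin":0},{"grip":50,"offset":[0,15,31],"spin":0},{"grip":50,"offset":[0,15,31],"spin":0},{"grip":50,"offset":[0,15,31],"spin":0},{"grip":50,"offset":[0,15,31],"spin":0},{"grip":50,"offset":[0,13,26.7],"spin":0},{"grip":50,"offset":[0,7.8,15.7],"spin":0},{"grip":50,"offset":[0,0,0],"spin":0},{"grip":50,"offset":[0,0,0],"spin":0},{"grip":50,"offset":[0,0,0],"spin":0}]'

```text
t: 20.8
tool_pos: [554.5, -152.4, 114.7]
ee_rot: [-2.735, 1.57, 1.88]
ft_force: [0.5, -0.1, -0.9]
gripper_width: 0.704
```

```bash
cat > q.py <<'E'
from m import *
to(554.7,-154.4,30,-5.85)
p,R,o=tool(); out=[]
for n in("top","side"):
    c=camera(n); save(c,n+"5.png"); P=pts(c); h=cv2.cvtColor(c["pixels"],cv2.COLOR_RGB2HSV); z0=p[2]+23
    m=(abs(P[...,2]-z0)<9)&(abs(P[...,0]-p[0])<140)&(abs(P[...,1]-p[1])<150)
    q=P[m]; t=(q-p)@R
    for s in(-1,1):
        e=t[s*t[:,2]>50]
        if len(e)>20: print(n,"end",s,len(e),"z ext",np.percentile(s*e[:,2],99).round(1),"y",np.percentile(e[:,1],[2,98]).round(1),"ht",np.median(e[:,0]).round(1))
a=cv2.imread('pics/top5.png');b=cv2.imread('pics/side5.png')
cv2.imwrite('pics/rk5.png',cv2.hconcat([cv2.resize(a[130:290,280:440],(400,400)),cv2.resize(b[100:260,260:420],(400,400))]))
E
python3 q.py
```

```text
t 20.8 at [ 554.5 -152.4  114.7] yaw -5.6 j [ 0.42  0.46 -0.34  1.88  0.2   0.84 -0.11] F [ 0.5 -0.1 -0.9] g 61.8
offset [84.7  0.4  2. ] len 85 spin 0.2
top end -1 610 z ext 106.9 y [-34.1  38.5] ht -23.8
side end -1 491 z ext 110.1 y [-40.4  31.3] ht -22.2
side end 1 74 z ext 74.3 y [-20.   33.5] ht -22.4
```

View pics/rk5.png

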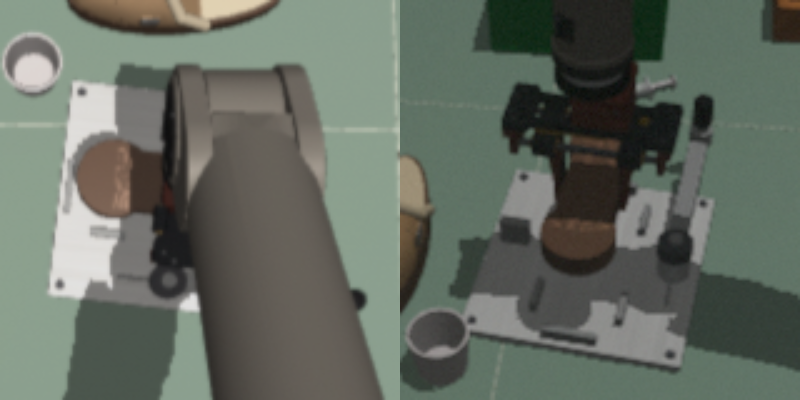

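Call:
send_rows --rows '[{"grip":50,"offset":[10,0.4,2],"spin":0.2},{"grip":50,"offset":[20,0,0],"spin":0},{"grip":50,"offset":[25,0,0],"spin":0},{"grip":50,"offset":[10,0,0],"spin":0},{"grip":50,"offset":[0,0,0],"spin":0},{"grip":50,"offset":[0,0,0],"spin":0},{"grip":50,"offset":[0,0,0],"spin":0}]'

```text
t: 21.78
tool_pos: [555.5, -156.1, 50.5]
ee_rot: [1.424, 1.569, -0.251]
ft_force: [0.9, -0.9, -1.4]
gripper_width: 0.707
```

```bash
python3 -c "
from m import *
to(554.7,-154.4,17,-5.85)"
```

```text
t 21.77 at [ 555.5 -156.1   50.5] yaw -6.0 j [ 0.4   0.55 -0.31  1.91  0.25  0.71 -0.15] F [ 0.9 -0.9 -1.4] g 62.1
offset [33.5 -1.1 -1.6] len 34 spin -0.1
```

Call:
send_rows --rows '[{"grip":50,"offset":[8,-1.1,-1.6],"spin":0},{"grip":50,"offset":[8,0,0],"spin":0},{"grip":50,"offset":[8,0,0],"spin":0},{"grip":50,"offset":[5,0,0],"spin":0},{"grip":50,"offset":[0,0,0],"spin":0},{"grip":50,"offset":[0,0,0],"spin":0},{"grip":50,"offset":[3,0,0],"spin":0},{"grip":50,"offset":[1.5,0,0],"spin":0},{"grip":50,"offset":[0,0,0],"spin":0},{"grip":50,"offset":[0,0,0],"spin":0}]'

```text
t: 23.02
tool_pos: [554.1, -154.3, 16.9]
ee_rot: [0.598, 1.57, -1.077]
ft_force: [-1.3, 0.0, 5.9]
gripper_width: 0.705
```

```bash
python3 -c "
from m import *
to(554.7,-154.4,17,-5.85)"
```

```text
t 23.02 at [ 554.1 -154.3   16.9] yaw -6.0 j [ 0.39  0.6  -0.29  1.93  0.27  0.65 -0.18] F [-1.3  0.   5.9] g 61.9
offset [-0.1  0.6  0. ] len 1 spin -0.1
```

Call:
send_rows --rows '[{"grip":80,"offset":[0,0,0],"spin":0},{"grip":80,"offset":[0,0,0],"spin":0},{"grip":80,"offset":[0,0,0],"spin":0},{"grip":80,"offset":[-10,0,0],"spin":0},{"grip":80,"offset":[-30,0,0],"spin":0},{"grip":80,"offset":[-40,0,0],"spin":0},{"grip":80,"offset":[-40,0,0],"spin":0},{"grip":70,"offset":[-20,0,0],"spin":0},{"grip":70,"offset":[0,-13.5,27],"spin":0},{"grip":70,"offset":[0,-13.5,27],"spin":0},{"grip":70,"offset":[0,-13.5,27],"spin":0},{"grip":70,"offset":[0,-13.5,27],"spin":0},{"grip":70,"offset":[0,-13.5,27],"spin":0},{"grip":70,"offset":[0,-13.5,27],"spin":0},{"grip":70,"offset":[0,-13.5,27],"spin":0},{"grip":70,"offset":[0,0,0],"spin":0},{"grip":70,"offset":[0,0,0],"spin":0},{"grip":70,"offset":[0,0,0],"spin":0}]'

```text
t: 25.28
tool_pos: [441.4, -331.1, 156.4]
ee_rot: [2.167, 1.57, 0.494]
ft_force: [-0.3, 0.1, -0.6]
gripper_width: 0.797
```

```bash
python3 -c "
from m import *
to(440.7,-332.8,77,-5.85)
for n in('top','side'): brown(n,60,n+'6.png',(-280,-30,490,640))
c=camera('side'); P=pts(c)
a=cv2.imread('pics/top6.png');b=cv2.imread('pics/side6.png')
cv2.imwrite('pics/rk6.png',cv2.hconcat([cv2.resize(a[130:290,290:450],(400,400)),cv2.resize(b[100:260,260:420],(400,400))]))
"
```

```text
t 25.27 at [ 441.4 -331.1  156.4] yaw -5.8 j [ 0.77  0.37 -0.29  1.9   0.13  0.89  0.31] F [-0.3  0.1 -0.6] g 69.9
offset [79.4 -0.5  1.8] len 79 spin 0.0
top 1717 z med 40.8 depth rect (array([ 554.9, -154.9]), array([214.9,  76.1]), 84.13) plane28 rect (array([ 555.8, -156.3]), array([217.8,  78.1]), 83.8)
side 1278 z med 39.2 depth rect (array([ 554.2, -155.8]), array([224.8,  82.8]), 83.73) plane28 rect (array([ 552.1, -162.1]), array([217.1,  78.4]), 83.46)
```

View pics/rk6.png

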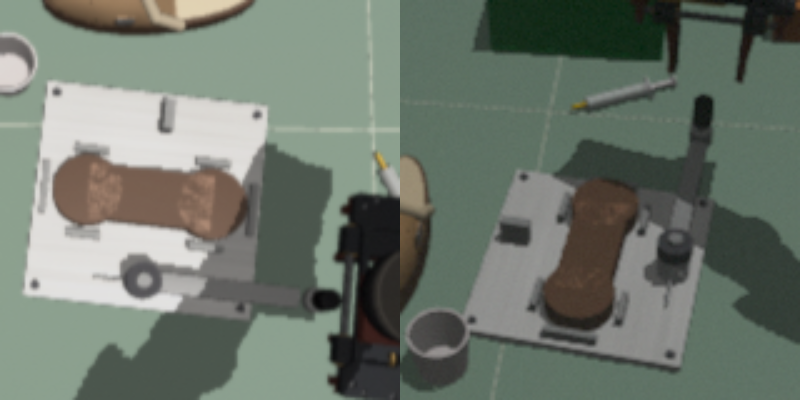

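Call:
send_rows --rows '[{"grip":60,"offset":[20,-0.5,1.5],"spin":0},{"grip":60,"offset":[25,0,0],"spin":0},{"grip":60,"offset":[20,0,0],"spin":0},{"grip":60,"offset":[14,0,0],"spin":0},{"grip":60,"offset":[0,0,0],"spin":0},{"grip":60,"offset":[0,0,0],"spin":0},{"grip":10,"offset":[0,0,0],"spin":0},{"grip":10,"offset":[0,0,0],"spin":0},{"grip":10,"offset":[0,0,0],"spin":0},{"grip":10,"offset":[0,0,0],"spin":0},{"grip":10,"offset":[0,0,0],"spin":0},{"grip":10,"offset":[0,0,0],"spin":0},{"grip":10,"offset":[0,0,0],"spin":0}]' --newtons 35

```text
t: 27.05
tool_pos: [440.1, -333.9, 77.3]
ee_rot: [1.333, 1.57, -0.341]
ft_force: [2.2, -1.1, 0.4]
gripper_width: 0.27
```

```bash
python3 -c "
from m import *
to(440.7,-332.8,112,-5.85)"
```

```text
t 27.05 at [ 440.1 -333.9   77.3] yaw -5.9 j [ 0.75  0.48 -0.27  1.96  0.18  0.73  0.27] F [ 2.2 -1.1  0.4] g 23.7
offset [-34.7   0.5  -1.2] len 35 spin -0.1
```

Call:
send_rows --rows '[{"grip":10,"offset":[-8,0,0],"spin":0},{"grip":10,"offset":[-12,0,0],"spin":0},{"grip":10,"offset":[-10,0,0],"spin":0},{"grip":10,"offset":[-4,0,0],"spin":0},{"grip":10,"offset":[0,0,0],"spin":0},{"grip":10,"offset":[0,0,0],"spin":0},{"grip":10,"offset":[0,0,0],"spin":0}]' --newtons 40

```text
t: 27.92
tool_pos: [439.9, -333.9, 111.0]
ee_rot: [1.611, 1.571, -0.064]
ft_force: [4.0, -0.9, -0.5]
gripper_width: 0.267
```

```bash
python3 -c "
from m import *
to(440.7,-332.8,112,-5.85)
c=camera('side'); save(c,'s7.png'); cv2.imwrite('pics/s7c.png',cv2.resize(cv2.imread('pics/s7.png')[90:220,300:440],None,fx=4,fy=4))"
```

```text
t 27.93 at [ 439.9 -333.9  111. ] yaw -6.0 j [ 0.76  0.43 -0.28  1.94  0.16  0.8   0.29] F [ 4.  -0.9 -0.5] g 23.4
offset [-1.   0.7 -1.2] len 2 spin -0.1
```

View pics/s7c.png

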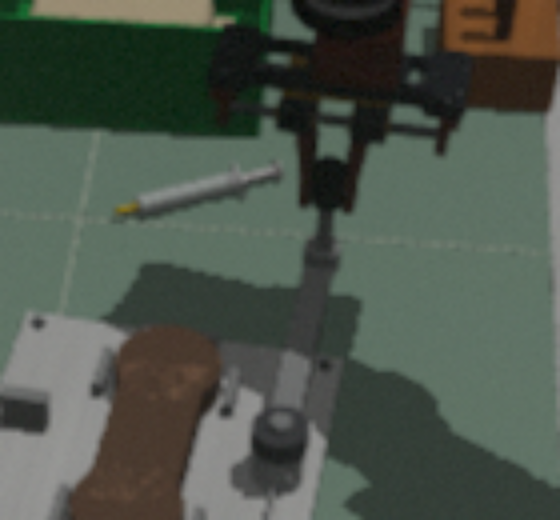

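The knob is gripped at about (328,185) and the bolt shaft shows below it, so the bolt is lifted. Next I swing the bar.

Call:
send_rows --rows '[{"grip":10,"offset":[0,9.94,-0.26],"spin":-3},{"grip":10,"offset":[0,16.56,-0.72],"spin":-5},{"grip":10,"offset":[0,16.56,-0.72],"spin":-5},{"grip":10,"offset":[0,16.56,-0.72],"spin":-5},{"grip":10,"offset":[0,16.56,-0.72],"spin":-5},{"grip":10,"offset":[0,16.56,-0.72],"spin":-5},{"grip":10,"offset":[0,16.56,-0.72],"spin":-5},{"grip":10,"offset":[0,16.56,-0.72],"spin":-5},{"grip":10,"offset":[0,9.94,-0.26],"spin":-3},{"grip":10,"offset":[0,0,0],"spin":0},{"grip":10,"offset":[0,0,0],"spin":0},{"grip":10,"offset":[0,0,0],"spin":0}]'

```text
t: 29.48
tool_pos: [567.9, -301.3, 111.2]
ee_rot: [-1.208, 1.57, -2.169]
ft_force: [-0.1, -3.7, -0.7]
gripper_width: 0.266
```

```bash
cat > w.py <<'E'
from m import *
H=np.array([460.2,-144.7]); a=-5.85
p,R,o=tool(); d=p[:2]-H; b=np.degrees(np.arctan2(d[1],d[0]))
print("t",round(o["t"],2),p.round(1),"yaw",yaw(R).round(1),"r",np.hypot(*d).round(1),"bar deg",round(b-a+90,1),"F",np.round(o["ft_force"],1),"g",round(o["gripper_width"]*87.8,1),"j",np.round(o["joint_pos"],2))
J=np.array([[np.cos(np.radians(a)),np.sin(np.radians(a))],[-np.sin(np.radians(a)),np.cos(np.radians(a))]])
print("jig xy from hinge",J@d)
E
python3 w.py
```

```text
t 29.48 [ 567.9 -301.3  111.2] yaw 35.0 r 190.1 bar deg 40.4 F [-0.1 -3.7 -0.7] g 23.3 j [ 0.71  0.58 -0.44  1.71  0.3   0.92  0.76]
jig xy from hinge [ 123.09707089 -144.82073163]
```

Call:
send_rows --rows '[{"grip":10,"offset":[0,9.94,-0.26],"spin":-3},{"grip":10,"offset":[0,16.56,-0.72],"spin":-5},{"grip":10,"offset":[0,16.56,-0.72],"spin":-5},{"grip":10,"offset":[0,16.56,-0.72],"spin":-5},{"grip":10,"offset":[0,16.56,-0.72],"spin":-5},{"grip":10,"offset":[0,16.56,-0.72],"spin":-5},{"grip":10,"offset":[0,16.56,-0.72],"spin":-5},{"grip":10,"offset":[0,16.56,-0.72],"spin":-5},{"grip":10,"offset":[0,16.56,-0.72],"spin":-5},{"grip":10,"offset":[0,16.56,-0.72],"spin":-5},{"grip":10,"offset":[0,9.94,-0.26],"spin":-3},{"grip":10,"offset":[0,6.63,-0.12],"spin":-2},{"grip":10,"offset":[0,0,0],"spin":0},{"grip":10,"offset":[0,0,0],"spin":0},{"grip":10,"offset":[0,0,0],"spin":0}]'

```text
t: 31.35
tool_pos: [650.3, -152.0, 111.7]
ee_rot: [-0.261, 1.569, -0.295]
ft_force: [2.5, -5.1, -1.2]
gripper_width: 0.268
```

```bash
python3 w.py; python3 -c "
from h import *
c=camera('side'); save(c,'s8.png'); cv2.imwrite('pics/s8c.png',cv2.resize(cv2.imread('pics/s8.png')[90:250,250:420],None,fx=3.5,fy=3.5))"
```

```text
t 31.35 [ 650.3 -152.   111.7] yaw 88.0 r 190.2 bar deg 93.7 F [ 2.5 -5.1 -1.2] g 23.5 j [ 0.59  0.67 -0.66  1.63  0.47  1.    1.31]
jig xy from hinge [189.86094871  12.12185928]
```

View pics/s8c.png

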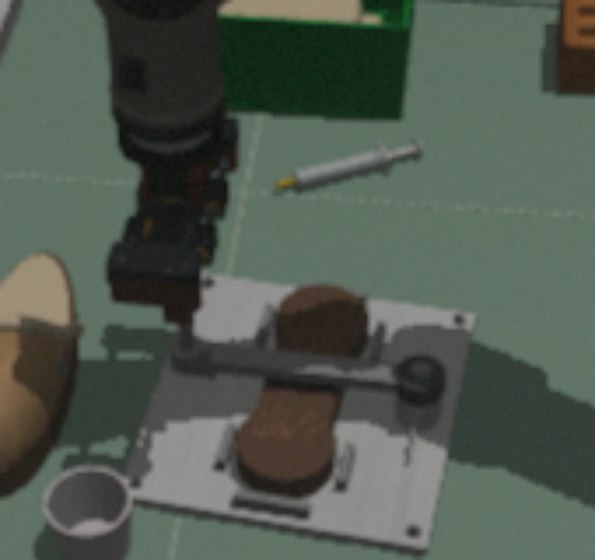

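Call:
send_rows --rows '[{"grip":10,"offset":[8,0,0],"spin":0},{"grip":10,"offset":[10,0,0],"spin":0},{"grip":10,"offset":[10,0,0],"spin":0},{"grip":10,"offset":[5,0,0],"spin":0},{"grip":10,"offset":[1.5,0,0],"spin":0},{"grip":10,"offset":[0,0,0],"spin":0},{"grip":10,"offset":[0,0,0],"spin":0},{"grip":10,"offset":[0,0,0],"spin":0}]'

```text
t: 32.4
tool_pos: [650.4, -151.9, 77.3]
ee_rot: [-0.24, 1.569, -0.275]
ft_force: [2.7, -5.1, 3.2]
gripper_width: 0.263
```

```bash
python3 w.py
```

```text
t 32.4 [ 650.4 -151.9   77.3] yaw 88.0 r 190.3 bar deg 93.7 F [ 2.7 -5.1  3.2] g 23.1 j [ 0.57  0.7  -0.64  1.65  0.49  0.95  1.29]
jig xy from hinge [189.91154209  12.26596455]
```

Call:
send_rows --rows '[{"grip":10,"offset":[0.7,-3,0],"spin":0},{"grip":10,"offset":[0,-4,0],"spin":0},{"grip":10,"offset":[0,-4,0],"spin":0},{"grip":10,"offset":[0,0,0],"spin":0},{"grip":10,"offset":[0,0,0],"spin":0},{"grip":10,"offset":[0,0,0],"spin":0}]'

```text
t: 33.15
tool_pos: [649.6, -163.2, 77.2]
ee_rot: [-0.686, 1.569, -0.721]
ft_force: [-0.8, -5.3, 7.6]
gripper_width: 0.268
```

```bash
python3 w.py
```

```text
t 33.15 [ 649.6 -163.2   77.2] yaw 88.0 r 190.3 bar deg 90.3 F [-0.8 -5.3  7.6] g 23.6 j [ 0.59  0.71 -0.64  1.65  0.5   0.95  1.31]
jig xy from hinge [190.33995438   0.95473328]
```

Call:
send_rows --rows '[{"grip":60,"offset":[0,0,0],"spin":0},{"grip":60,"offset":[0,0,0],"spin":0},{"grip":60,"offset":[0,0,0],"spin":0},{"grip":60,"offset":[0,0,0],"spin":0},{"grip":60,"offset":[-15,0,0],"spin":0},{"grip":60,"offset":[-30,0,0],"spin":0},{"grip":60,"offset":[-40,0,0],"spin":0},{"grip":60,"offset":[-40,0,0],"spin":0},{"grip":60,"offset":[-30,0,0],"spin":0},{"grip":60,"offset":[0,40,0],"spin":0},{"grip":60,"offset":[0,50,0],"spin":0},{"grip":60,"offset":[0,50,0],"spin":0},{"grip":60,"offset":[0,40,0],"spin":0},{"grip":60,"offset":[0,0,0],"spin":0},{"grip":60,"offset":[0,0,0],"spin":0}]'

```text
t: 35.02
tool_pos: [655.3, 16.7, 231.6]
ee_rot: [-0.844, 1.57, -0.878]
ft_force: [0.1, -0.1, 0.6]
gripper_width: 0.685
```

```bash
python3 w.py; python3 -c "
from m import *
for n in('top','side'):
    c=camera(n); save(c,n+'9.png'); P=pts(c)
    q=P[(abs(P[...,0]-650)<30)&(abs(P[...,1]+160)<45)&(P[...,2]>85)&(P[...,2]<135)]; print(n,'knob',len(q),q.mean(0).round(1) if len(q) else '',np.percentile(q[:,2],98).round(1) if len(q) else '')
a=cv2.imread('pics/top9.png');b=cv2.imread('pics/side9.png')
cv2.imwrite('pics/rk9.png',cv2.hconcat([cv2.resize(a[130:290,270:430],(400,400)),cv2.resize(b[100:260,260:420],(400,400))]))"
```

```text
t 35.02 [655.3  16.7 231.6] yaw 88.0 r 253.2 bar deg 135.5 F [ 0.1 -0.1  0.6] g 60.1 j [ 0.39  0.54 -0.74  1.56  0.38  1.19  1.12]
jig xy from hinge [177.63454805 180.44906331]
top knob 82 [ 649.2 -163.   108.6] 117.0
side knob 89 [ 643.7 -158.2  103.4] 114.6
```

View pics/rk9.png

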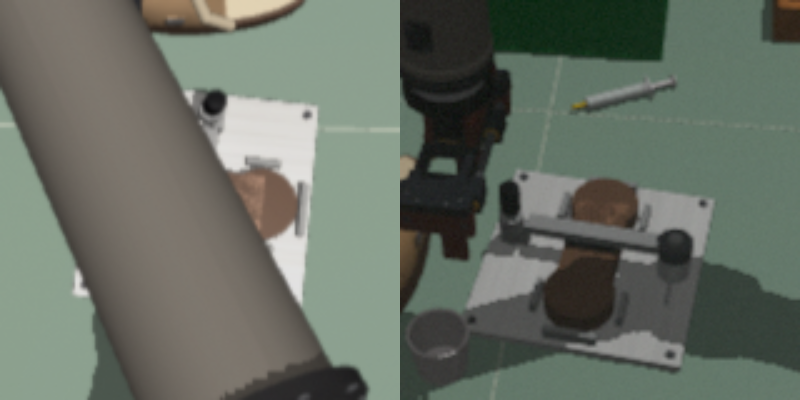

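```bash
python3 -c "
from m import *
print(np.round(arm.get_obs()['ft_force'],1)); print(arm.job_done())"
```

```text
[-0.8 -0.7 -0.3]
the job is handed in; nothing more can be done
None
```

The job is done and handed in, with the arm's clock at about 35 s of the 72 s allowed.

**What I did:**
- **Bench:** I took the longer blank from the rack, stood it on edge on the bare bench and let go. The tool cannot tilt, so I tipped the blank over flat with a finger.
- **Cradle:** I took it again across its waist, where the grip read 61.7 mm, and laid it in the cradle.
- **Latch:** I lifted the bolt 34 mm, swung the bar to about 93.7° and lowered the bolt to its starting height. I let the bar back to about 90.3°, close to the keeper, and opened the gripper.

**Last checks:**
- **Bar and bolt:** With the gripper clear, the bar stays over the blank. The knob is within about 1 mm of where I let go by the top camera, and about 8 mm by the side camera. Its top is at the height it had with the bolt down.
- **Blank:** It lies flat with its top about 40 mm above the bench. Its centre was within about 2 mm of the cradle centre when I checked it, before swinging the bar.
- **Robot:** The wrist force is near zero, so the robot is touching nothing.
- **Bystanders:** In the last pictures the cup and syringe look unmoved. The tape and the shorter blank were not in that last view, but nothing came near them after the blank was moved to the jig.
- **Disagreement:** The two cameras differed by about 6 mm in x. I corrected for this from the gripper's known position, and the knob grasp and the bar's radius (190.1 mm against 190) agreed with the corrected values.

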